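# Seat the bottle in the shaker and hold its dial at the third click

## Task

Take the slim pre-treat bottle, lower it into the cup of the bottle shaker and, still holding it, press it straight down until the sprung pad under it clicks fully down and stays there, then let go of the bottle. Only then turn the shaker's spring-return dial clockwise past the first two clicks to the third, the row of three dots (not on to four), and finish holding it there: the dial springs back if released, so do not let go at the end. Leave the other things where they stand.

Things in the scene. Friction and masses are not known exactly. Their poses are not given: they have to be found in the camera images.
- bottle: the slim bottle of pre-treat, upright, 180 mm tall, about 0.3 kg: oval body 47 x 56 mm (56 along its y) up to 135 mm, tapering to a round screw cap of 32 mm diameter from 135 to 180 mm, a good place to grip from above. Origin: centre of its underside, z up. It stands in one of three places at the left; a lidded tub and a dropper bottle have the others
- shaker: bottle shaker, a fixed white appliance 140 x 300 mm, 75 mm high. Origin: centre of its underside; x away from its vented front, y to its left. A round cup with a sprung pad as its floor is on the left (cup axis at y = +87.5 mm), a control box with a dial on the right (dial axis at y = -87.5 mm)
- cup_mouth (a point): centre of the cup's open mouth, at the rim, 75 mm above the worktop; the cup is 70 mm wide inside (84 mm outside) and the bottle stands in it at any yaw with some 7 mm to spare. Raised, the pad's top is 28 mm below the rim (47 mm above the worktop); pressed fully down, 40 mm below the rim (35 mm above the worktop)
- pad (a joint): travel of the sprung pad in m: 0 raised, 0.012 fully down. It resists with about 12 N at first, then past half way snaps down and stays down by itself. The bottle's own weight does not press it down
- dial_grip (a point): on the dial's axis, 101 mm above the worktop, 12 mm below the top of the dial's grip bar. The bar is 60 mm long, 14 mm thick and 28 mm high over a round skirt 70 mm across (skirt's top 85 mm above the worktop). Grip it across its thickness, from above. The point turns with the dial: x along the bar to its pointer end (white line), z up
- dial (a joint): angle of the dial in rad, growing clockwise seen from above: 0 at rest (pointer at the plain line), clicks at 0.349 (one dot), 0.698 (two dots), 1.047 (three dots) and 1.396 (four dots); stop at 1.5. A spring (0.1 to 0.2 N m) with a small catch at each click always returns it to 0 when released
- spray_can: bystander: aerosol can, 59 mm diameter, 198 mm tall, at the back, origin under its centre
- dropper: bystander: small dropper bottle, 33 mm diameter, 102 mm tall, origin under its centre
- spool: bystander: spool of thread, 28 mm diameter, 43 mm tall, standing left of the shaker, origin under its centre
- soap_carton: bystander: soap carton 47 x 64 x 44 mm at the back, origin under its centre
- tub: bystander: lidded tub 78 x 84 x 130 mm, origin under its centre
- wax_pot: bystander: low round pot, 91 mm diameter, 44 mm high, at the right, origin under its centre

How it is judged:
By the outcome, as a careful person would: the job done as asked, in the order asked, and still so for the second after the job is handed in, while the arm keeps its last pose, push and grip.
It also fails if it takes over 58 s, if anything falls off the work surface, if the arm or the gripper's body presses on something with over 40 N, if the wrist force passes 120 N, or if a joint passes its speed limit or range.

## Robot

A 6-joint arm with a two-finger parallel gripper is mounted at the origin on a cart in front of the work surface, level with it; the furniture and walls round the work are solid. World frame = base frame: x ahead of the robot, y to its left, z up, the work surface at z = 0. Lengths are in m, angles in rad, forces in N, time in s.
With the tool pointing down it reaches from about 0.4 to 0.825 m from the base axis. Payload 7 kg.
Tool frame: the origin (TCP) lies midway between the tips of the shut fingers; the grasp point (between the pads) lies hold_point_z behind it (hold_point_z is the distance from the TCP to the grasp point, in m); z points along the fingers, y is the line along which they close (so a half turn about z gives the same grasp; the last joint's range is limited). The gripper opens to 88 mm and grips with 3 to 60 N. Pads are 19 mm wide; open, the fingers measure 130 mm over their backs; the gripper's body (78 mm by 193 mm) begins 47 mm behind the grasp point.
Start: joints at [1.458, 0.359, 0.012, 0, -1.224, -0.288], TCP at [0.263, 0.621, 0.195] pointing down, gripper open.
Joint ranges: [-3.07, 3.07], [-1.43, 2.12], [-1.02, 1.25], [-3.03, 1.67], [-3.05, -0], [-3.03, 3.03]. Speed limits (rad/s): [2.39, 2.39, 3.01, 3.14, 3.14, 3.14].

## Interface

Orientations are given as [roll, pitch, yaw] about the fixed x, y, z axes, in that order (R = Rz(yaw) Ry(pitch) Rx(roll)).
In Python, from station import * gives the robot as it stands.
- The arm moves only by the tool apply_moves, never from a script. Its argument "steps" is a list of rows, each an object with "translation": the shift along the world's x, y, z scaled (see below), a list of three; "rotation": the turn, a rotation vector about the world's x, y, z scaled (see below), a list of three. A call has exactly 10 rows; each row is the pose to reach, as a shift and turn from the pose commanded when the call began; what a row does not reach only later rows make up. The controller multiplies each number of a shift by 250 mm and each number of a turn by 30 degrees. A row lasts 1/12 s, in which the tool goes at most 41.7 mm and 7.16 degrees, less where a joint would pass 70% of its speed; a pose out of reach is approached as far as the arm can. A call with a number of a shift or a turn outside -1 to 1 is refused whole. A call with a gripper value outside its range is refused whole. "jaw" is the closure, from -1 (fully open) to 1 (shut), so that 0 is half open, set as the call begins (left out, the last holds). The fingers move at their own pace and stop on an object; "newtons" is the grip in N (left out, the last holds). Time passes only in rows, so rows that repeat a pose let the fingers close, or fill a call up. It gives the time, the measured TCP pose, the force, the opening and the grip force at its end, in the units of the state.
- get_state(): the state, without advancing time (a new reading comes with each control period).
- grab_frame(name): name is "scene" or "top"; returns the picture (420x560x3 uint8, blue, green, red); there is no depth.
- camera_model(name): a dict with "fx", "fy", "cx", "cy" (pixels), "k1" (the pictures are not rectified: a ray, as slopes to the right and down, at radius r is drawn at 1 + k1 r^2 times it, then the intrinsics apply), "xyz" and "rotation" of the camera in the world. Camera axes: x right, y down, z forward; pixel columns grow to the right and rows downward; lengths in m; the calibration is good to about 2 mm. A picture is of the moment at which its call begins. camera_model takes no time and is no camera call.
- job_done(): hands the job in; it is judged then, once.
The state is a dict: "t": time; "q": joint angles; "qd": joint speeds; "joint_efforts": joint torques, N m; "eef_pos": TCP position; "ee_rot": TCP orientation; "force": force on the tool from outside, world axes, zero at the start; "moment": the same for the moment, N m; "width": finger opening in m; "gripper_force": force on a finger pad.
Only numpy, scipy, OpenCV 4.12 (cv2) and the standard library are available. Lean on these libraries where they do the work, as an engineer would, in place of code of your own. Each camera call takes 0.05 s, during which the arm holds its last target. There are 200 camera calls.

## Working session

There is one attempt and no reset: what is moved stays moved. The work goes in short steps, Python scripts to look and compute and a tool call to move; the robot and the scene stay as the last step left them, time stands still between calls to the robot, and variables do not carry over. Pictures are saved under pics/ and viewed, at most 10 in all, crops included, and the job is handed in when it is done.

Besides the shell and the picture viewer there is one more tool, called after "Call:" as a command line: name --argument value ..., lists and objects as JSON in quotes. apply_moves: Moves the arm, as the interface text tells. Shifts and turns lie within -1 to 1; 1 stands for 250 mm of shift or 30 degrees of turn. Its arguments: {"type":"object","properties":{"steps":{"type":"array"},"jaw":{"type":"number"},"newtons":{"type":"number"}},"required":["steps"]}

```bash
mkdir -p pics; ls; python3 - <<'E'
from station import *
import cv2
for n in("scene","top"):
    cv2.imwrite(f"pics/{n}0.png",grab_frame(n)); print(n,camera_model(n))
s=get_state(); print(s)
E
```

```text
pics
scene {'fx': 513.5455663466804, 'fy': 513.5455663466804, 'cx': 278.580205076488, 'cy': 215.27104392870282, 'k1': -0.11847331533980973, 'xyz': array([-0.6048975 , -0.97534139,  1.03729499]), 'rotation': array([-2.14437055e+00, -3.75649424e-04, -9.04414213e-01])}
top {'fx': 422.45655402275423, 'fy': 422.45655402275423, 'cx': 291.08413344778427, 'cy': 212.12721440531996, 'k1': 0.010446749233072069, 'xyz': array([ 0.46248229, -0.0440598 ,  1.25850715]), 'rotation': array([-3.08178574, -0.00430629, -1.57743137])}
{'t': 0.1, 'q': array([ 1.45810830e+00,  3.59313782e-01,  1.11513256e-02, -2.79647692e-04,
       -1.22409598e+00, -2.88111069e-01]), 'qd': array([-0.00147893, -0.00281724,  0.00399142,  0.00445875,  0.00107983,
       -0.00047732]), 'joint_efforts': array([-1.60290103e-03, -5.84162915e+01,  2.93750471e+01,  7.01534495e+00,
        1.01625189e-02, -6.09854874e-05]), 'eef_pos': array([0.26319888, 0.62105227, 0.19462294]), 'ee_rot': array([ 3.14011610e+00, -1.63415499e-04, -4.00894194e-01]), 'force': array([-0.24698867, -0.62785279, -0.12273962]), 'moment': array([ 0.04009009, -0.03969469, -0.01401827]), 'gripper_force': 0.0, 'width': 0.08807592363528116}
```

View pics/scene0.png

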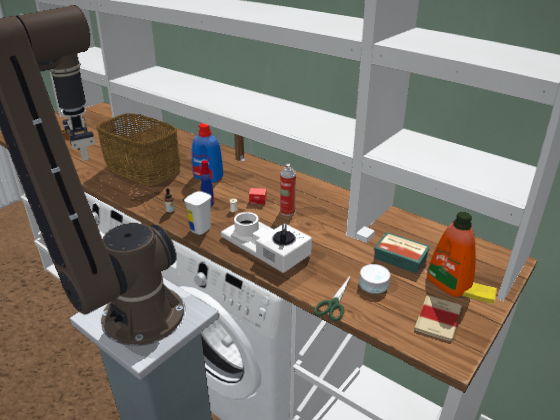

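View pics/top0.png

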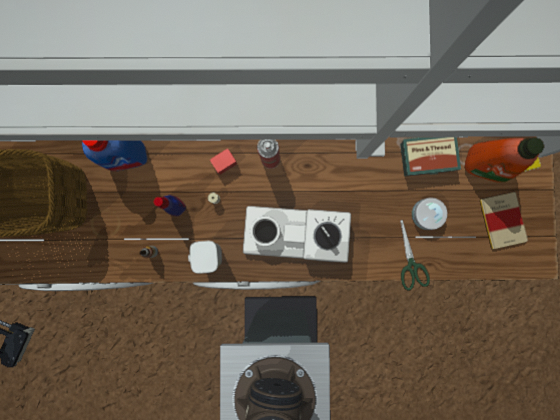

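The scene view shows the slim blue bottle with a red cap at about (205,180), the tub at (198,213), the dropper at (168,200), the cup at (246,224) and the dial at (284,238). In the top view the bottle cap is at (160,202), the cup at (266,232), the dial at (328,235) and the spool at (214,198).

```bash
cat > h.py <<'E'
import numpy as np, cv2
from scipy.spatial.transform import Rotation as R
from station import *
def ray(n,p):
    c=camera_model(n); K=np.array([[c['fx'],0,c['cx']],[0,c['fy'],c['cy']],[0,0,1.]])
    x=cv2.undistortPoints(np.array([[p]],float),K,np.array([c['k1'],0,0,0.]))[0,0]
    return np.array(c['xyz']),R.from_euler('xyz',c['rotation']).apply([x[0],x[1],1])
def onz(n,p,z):
    o,d=ray(n,p); return o+d*(z-o[2])/d[2]
def proj(n,P):
    c=camera_model(n); v=R.from_euler('xyz',c['rotation']).inv().apply(np.array(P)-c['xyz'])
    x=v[:2]/v[2]; x=x*(1+c['k1']*(x@x)); return x*c['fx']+[c['cx'],c['cy']]
def tri(p1,p2):
    o1,d1=ray('scene',p1);o2,d2=ray('top',p2)
    A=np.c_[d1,-d2]; s=np.linalg.lstsq(A,o2-o1,rcond=None)[0]
    a=o1+d1*s[0];b=o2+d2*s[1]; return (a+b)/2,np.linalg.norm(a-b)
def blobs(m,off,amin=20):
    n,_,st,ce=cv2.connectedComponentsWithStats(m.astype(np.uint8))
    return [(st[i,4],st[i,:4]+[off[0],off[1],0,0],ce[i]+off) for i in range(1,n) if st[i,4]>=amin]
E
python3 - <<'E'
from h import *
np.set_printoptions(precision=4,suppress=True)
t=cv2.imread('pics/top0.png');s=cv2.imread('pics/scene0.png')
def red(im,x0,y0,x1,y1):
    c=im[y0:y1,x0:x1].astype(int);return blobs((c[...,2]>110)&(c[...,1]<70)&(c[...,0]<80),(x0,y0),8)
rt=red(t,145,190,190,220);rs=red(s,195,155,215,185);print(rt,rs)
for a in rt: print('cap z.18',onz('top',a[2],.18))
for a in rt:
  for b in rs: print('tri',tri(b[2],a[2]))
# cup opening (dark) and dial
c=t[205:262,243:352].max(2)
for thr in(60,90):
  for b in blobs(c<thr,(243,205),25): print(thr,b,onz('top',b[2],.075)[:2],onz('top',b[2],.113)[:2])
w=blobs(c>150,(243,205),200)
cs=cv2.findContours((c>130).astype(np.uint8),cv2.RETR_EXTERNAL,cv2.CHAIN_APPROX_NONE)[0]
k=max(cs,key=cv2.contourArea); r=cv2.minAreaRect(k);print(r)
for q in cv2.boxPoints(r): print(q+[243,205],onz('top',q+np.array([243.,205]),.075))
cv2.imwrite('pics/crop1.png',np.hstack([cv2.resize(t[190:275,240:360],None,fx=4,fy=4,interpolation=2),cv2.resize(s[205:290,215:290],(300,340),interpolation=2)]))
for n,p in dict(tub=(205,257),dropper=(147,252),spool=(214,198),can=(268,148),soap=(223,160)).items(): print(n,onz('top',p,dict(tub=.13,dropper=.1,spool=.043,can=.198,soap=.044)[n])[:2])
# shelf edge
print('shelf edge tri?',onz('top',(270,138),0))
E
```

```text
[(np.int32(65), array([154, 197,   9,   9]), array([157.8   , 200.8923]))] [(np.int32(87), array([195, 160,  13,  16]), array([200.7471, 168.1954])), (np.int32(19), array([209, 170,   3,   9]), array([210.2632, 173.5263]))]
cap z.18 [0.558  0.2913 0.18  ]
tri (array([0.5586, 0.3053, 0.1445]), np.float64(0.00774217205801371))
tri (array([0.5727, 0.2978, 0.1209]), np.float64(0.029837384794793798))
60 (np.int32(368), array([255, 220,  21,  22]), array([265.0109, 230.7554])) [0.4816 0.0237] [0.4809 0.0215]
60 (np.int32(425), array([316, 224,  23,  25]), array([327.3788, 236.2635])) [ 0.465  -0.1507] [ 0.4649 -0.1473]
90 (np.int32(254), array([255, 205,  97,   9]), array([312.4921, 207.0354])) [ 0.5473 -0.1099] [ 0.5445 -0.1077]
90 (np.int32(431), array([253, 219,  24,  24]), array([264.6195, 230.594 ])) [0.482  0.0248] [0.4814 0.0226]
90 (np.int32(108), array([348, 221,   4,  41]), array([350.0278, 244.8426])) [ 0.4407 -0.2137] [ 0.4414 -0.2083]
90 (np.int32(499), array([315, 223,  25,  27]), array([327.4248, 236.1884])) [ 0.4652 -0.1508] [ 0.4651 -0.1474]
90 (np.int32(361), array([245, 254,  89,   8]), array([278.0886, 258.59  ])) [ 0.4038 -0.0125] [ 0.4057 -0.0136]
((53.43350601196289, 27.720016479492188), (104.93031311035156, 49.28657913208008), 4.289153099060059)
[242.2722 253.3704] [0.419  0.0872 0.075 ]
[245.9584 204.2219] [0.5564 0.0769 0.075 ]
[350.5948 212.0696] [ 0.5324 -0.2167  0.075 ]
[346.9087 261.2182] [ 0.3952 -0.2043  0.075 ]
tub [0.4121 0.18  ]
dropper [0.4255 0.3437]
spool [0.5775 0.1723]
can [0.6893 0.0084]
soap [0.6878 0.1465]
shelf edge tri? [0.762  0.0121 0.    ]
```

View pics/crop1.png

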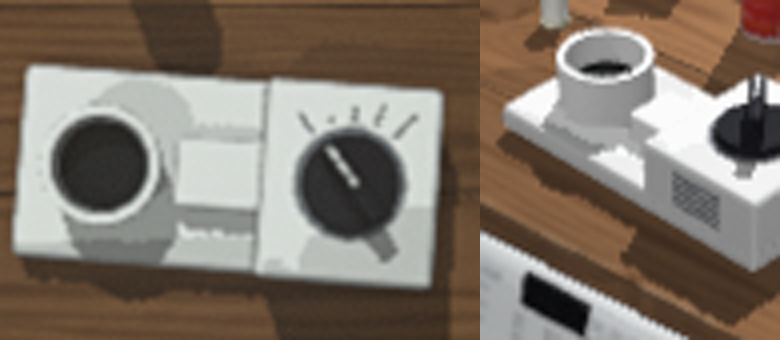

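The crop shows the cup rim centred at about (104,163), which is full-frame (266,231), and the dial skirt at about (350,184), which is full-frame (327.5,236). The pointer line runs up and left towards the plain tick. The cap mask was only partial, so I'll look at the bottle closer.

```bash
python3 - <<'E'
from h import *
import station
np.set_printoptions(precision=4,suppress=True)
print([n for n in dir(station) if not n.startswith('_')], getattr(station,'hold_point_z',None))
t=cv2.imread('pics/top0.png');s=cv2.imread('pics/scene0.png')
a=cv2.resize(t[185:220,145:195],None,fx=8,fy=8,interpolation=2);b=cv2.resize(s[152:215,185:225],None,fx=5,fy=5,interpolation=2)
o=np.zeros((320,600,3),np.uint8);o[:280,:400]=a;o[:315,400:600]=b
cv2.imwrite('pics/crop2.png',o)
print('skirt',onz('top',(327.5,236),.085),'cup',onz('top',(266,230.75),.075))
for n,p in dict(p_out=(240+330/4,190+148/4),p_in=(240+353/4,190+186/4)).items(): print(n,onz('top',p,.113))
for x in range(152,170,2): print(x,[t[y,x].tolist() for y in (198,202,206)])
E
```

```text
['Unreachable', 'camera_model', 'get_state', 'grab_frame', 'hold_point_z', 'job_done'] 0.0188
skirt [ 0.4657 -0.1502  0.085 ] cup [0.4816 0.0209 0.075 ]
p_out [ 0.4901 -0.1344  0.113 ]
p_in [ 0.4643 -0.1496  0.113 ]
152 [[31, 49, 66], [32, 49, 68], [31, 46, 67]]
154 [[30, 43, 93], [23, 20, 142], [33, 48, 62]]
156 [[25, 16, 158], [20, 8, 153], [23, 32, 69]]
158 [[22, 5, 158], [17, 4, 148], [27, 23, 82]]
160 [[21, 10, 154], [19, 7, 151], [17, 13, 56]]
162 [[18, 14, 84], [13, 7, 112], [15, 15, 59]]
164 [[19, 16, 90], [14, 15, 54], [14, 15, 65]]
166 [[44, 28, 78], [16, 14, 62], [15, 16, 63]]
168 [[64, 38, 38], [19, 18, 55], [44, 31, 44]]
```

View pics/crop2.png

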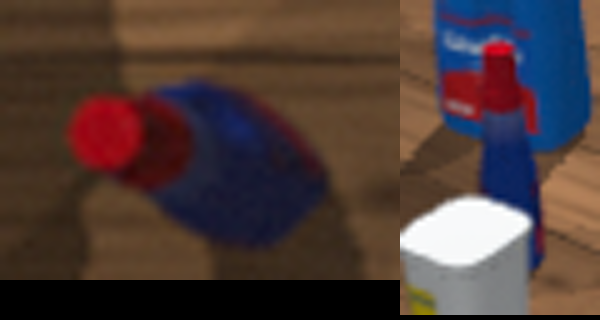

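The crop shows the cap's top disc at top-view pixel (158.1,201.5) and at scene pixel (204.6,161.5). The tub stands in front of the bottle in the scene view.

```bash
python3 - <<'E'
from h import *
np.set_printoptions(precision=4,suppress=True)
P=(157.7,201.1)
print('tri',tri((204.3,161.3),P), onz('top',P,.18))
# cup rim in scene: crop2.. ellipse centre
s=cv2.imread('pics/scene0.png')
print('proj cup in scene',proj('scene',[.4816,.0225,.075]),'dial',proj('scene',[.465,-.149,.085]))
print('base chk', onz('top',(157+20,208),.0))
E
```

```text
tri (array([0.5586, 0.2907, 0.1786]), np.float64(0.0032689942815436195)) [0.5574 0.2915 0.18  ]
proj cup in scene [245.547  218.2241] dial [282.1349 235.8926]
base chk [0.5523 0.29   0.    ]
```

Call:
apply_moves --steps '[{"translation": [0.1, -0.3, 0.15], "rotation": [0, 0, 0.2]}, {"translation": [0.15, -0.6, 0.22], "rotation": [0, 0, 0.5]}, {"translation": [0.2, -0.8, 0.22], "rotation": [0, 0, 0.8]}, {"translation": [0.23, -0.88, 0.22], "rotation": [0, 0, 1]}, {"translation": [0.23, -0.88, 0.22], "rotation": [0, 0, 1]}, {"translation": [0.23, -0.88, 0.22], "rotation": [0, 0, 1]}, {"translation": [0.23, -0.88, 0.22], "rotation": [0, 0, 1]}, {"translation": [0.23, -0.88, 0.22], "rotation": [0, 0, 1]}, {"translation": [0.23, -0.88, 0.22], "rotation": [0, 0, 1]}, {"translation": [0.23, -0.88, 0.22], "rotation": [0, 0, 1]}]' --jaw -1 --newtons 45

```text
t: 0.93
eef_pos: [0.3206, 0.402, 0.25]
ee_rot: [3.141, 0.0, 0.123]
force: [-0.3, 1.0, -0.3]
width: 0.0873
gripper_force: 0.0
```

Call:
apply_moves --steps '[{"translation": [0.3, -0.15, 0], "rotation": [0, 0, 0.1]}, {"translation": [0.6, -0.3, 0], "rotation": [0, 0, 0.2]}, {"translation": [0.8, -0.38, 0], "rotation": [0, 0, 0.33]}, {"translation": [0.95, -0.44, 0], "rotation": [0, 0, 0.33]}, {"translation": [0.95, -0.44, 0], "rotation": [0, 0, 0.33]}, {"translation": [0.95, -0.44, 0], "rotation": [0, 0, 0.33]}, {"translation": [0.95, -0.44, 0], "rotation": [0, 0, 0.33]}, {"translation": [0.95, -0.44, 0], "rotation": [0, 0, 0.33]}, {"translation": [0.95, -0.44, 0], "rotation": [0, 0, 0.33]}, {"translation": [0.95, -0.44, 0], "rotation": [0, 0, 0.33]}]'

```text
t: 1.77
eef_pos: [0.5579, 0.2922, 0.2495]
ee_rot: [3.141, 0.001, 0.296]
force: [-1.2, 0.3, -0.8]
width: 0.0876
gripper_force: 0.0
```

```bash
python3 - <<'E'
from h import *
t=grab_frame('top');s=grab_frame('scene')
o=np.hstack([cv2.resize(t[160:250,110:230],(480,360),interpolation=2),cv2.resize(s[110:230,160:260],(300,360),interpolation=2)])
cv2.imwrite('pics/c3.png',o);st=get_state();print(st['eef_pos'],st['ee_rot'],st['q'])
E
```

```text
[0.55753331 0.29245949 0.25040489] [-3.14156870e+00  1.72548133e-04  2.97178257e-01] [ 7.92597756e-01  2.55889998e-01 -8.71699148e-03 -1.06816545e-04
 -1.30632975e+00  1.07540475e+00]
```

View pics/c3.png

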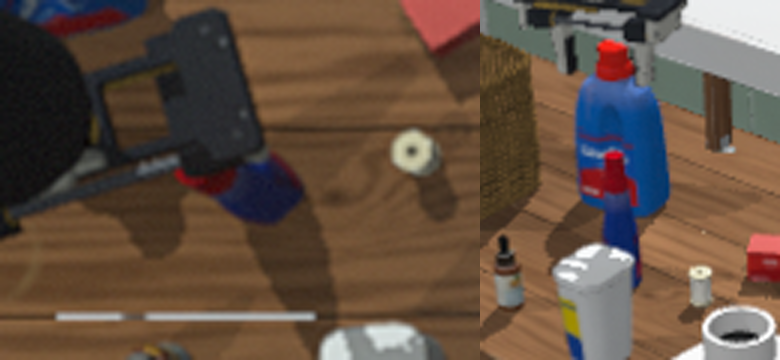

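The gripper sits above the bottle: the top view shows the cap under the gripper body, and nothing else is near the fingers. I'll descend, then close.

Call:
apply_moves --steps '[{"translation": [0, 0, -0.08], "rotation": [0, 0, 0]}, {"translation": [0, 0, -0.16], "rotation": [0, 0, 0]}, {"translation": [0, 0, -0.24], "rotation": [0, 0, 0]}, {"translation": [0, 0, -0.3], "rotation": [0, 0, 0]}, {"translation": [0, 0, -0.36], "rotation": [0, 0, 0]}, {"translation": [0, 0, -0.4], "rotation": [0, 0, 0]}, {"translation": [0, 0, -0.43], "rotation": [0, 0, 0]}, {"translation": [0, 0, -0.43], "rotation": [0, 0, 0]}, {"translation": [0, 0, -0.43], "rotation": [0, 0, 0]}, {"translation": [0, 0, -0.43], "rotation": [0, 0, 0]}]'

```text
t: 2.7
eef_pos: [0.5588, 0.292, 0.1441]
ee_rot: [-3.141, -0.001, 0.296]
force: [-0.1, -0.7, 0.4]
width: 0.0877
gripper_force: 0.0
```

Call:
apply_moves --steps '[{"translation": [0, 0, 0], "rotation": [0, 0, 0]}, {"translation": [0, 0, 0], "rotation": [0, 0, 0]}, {"translation": [0, 0, 0], "rotation": [0, 0, 0]}, {"translation": [0, 0, 0], "rotation": [0, 0, 0]}, {"translation": [0, 0, 0], "rotation": [0, 0, 0]}, {"translation": [0, 0, 0], "rotation": [0, 0, 0]}, {"translation": [0, 0, 0], "rotation": [0, 0, 0]}, {"translation": [0, 0, 0], "rotation": [0, 0, 0]}, {"translation": [0, 0, 0], "rotation": [0, 0, 0]}, {"translation": [0, 0, 0], "rotation": [0, 0, 0]}]' --jaw 1 --newtons 45

```text
t: 3.53
eef_pos: [0.5584, 0.2915, 0.1429]
ee_rot: [3.142, 0.0, 0.296]
force: [0.2, 0.4, -0.9]
width: 0.0268
gripper_force: 0.1
```

Call:
apply_moves --steps '[{"translation": [0, 0, 0], "rotation": [0, 0, 0]}, {"translation": [0, 0, 0], "rotation": [0, 0, 0]}, {"translation": [0, 0, 0], "rotation": [0, 0, 0]}, {"translation": [0, 0, 0], "rotation": [0, 0, 0]}, {"translation": [0, 0, 0.02], "rotation": [0, 0, 0]}, {"translation": [0, 0, 0.04], "rotation": [0, 0, 0]}, {"translation": [0, 0, 0.06], "rotation": [0, 0, 0]}, {"translation": [0, 0, 0.08], "rotation": [0, 0, 0]}, {"translation": [0, 0, 0.08], "rotation": [0, 0, 0]}, {"translation": [0, 0, 0.08], "rotation": [0, 0, 0]}]'

```text
t: 4.37
eef_pos: [0.5585, 0.2917, 0.1635]
ee_rot: [-3.141, -0.001, 0.296]
force: [-0.3, 0.2, -2.3]
width: 0.0219
gripper_force: 44.7
```

```bash
python3 - <<'E'
from h import *
t=grab_frame('top');s=grab_frame('scene')
o=np.hstack([cv2.resize(t[170:230,130:210],(400,300),interpolation=2),cv2.resize(s[130:220,170:240],(389,500),interpolation=2)[:300]]) if 0 else np.zeros((500,800,3),np.uint8)
o[:300,:400]=cv2.resize(t[170:230,130:210],(400,300),interpolation=2); o[:,400:]=cv2.resize(s[120:210,170:242],(400,500),interpolation=2)
cv2.imwrite('pics/c4.png',o);st=get_state();print(st['eef_pos'],st['force'],st['moment'],st['width'])
P=st['eef_pos'];print(proj('scene',P+[0,0,.019]),proj('scene',P-[0,0,.143]),proj('top',P-[0,0,.143]))
E
```

```text
[0.55819708 0.291422   0.16281459] [ 0.05931665  0.34742226 -2.70664454] [-0.11062627 -0.00087669  0.01101146] 0.02201561784076559
[203.57137542 160.44878101] [206.78546722 198.0557768 ] [174.72334476 205.5265183 ]
```

View pics/c4.png

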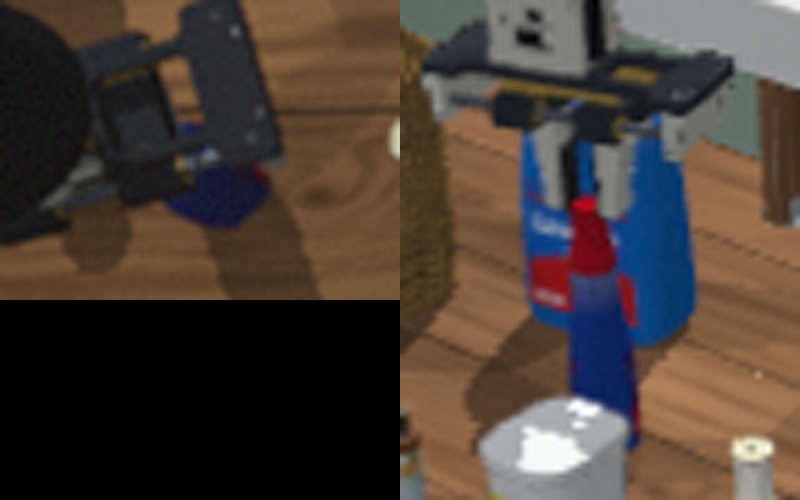

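```bash
python3 - <<'E'
from h import *
st=get_state();P=st['eef_pos'];r=R.from_euler('xyz',st['ee_rot'])
for sy in(-1,1):
  for dx in(-.0095,.0095):
    for y in (.011,.03):
      print(sy,dx,y,[((proj('scene',P+r.apply([dx,sy*y,z]))-[170,120])*5.556+[400,0]).round() for z in(0,-.045)])
print(((proj('scene',P+[0,0,.037])-[170,120])*5.556+[400,0]).round())
E
```

```text
-1 -0.0095 0.011 [array([567., 254.]), array([562., 193.])]
-1 -0.0095 0.03 [array([542., 249.]), array([537., 188.])]
-1 0.0095 0.011 [array([581., 241.]), array([576., 181.])]
-1 0.0095 0.03 [array([556., 237.]), array([551., 177.])]
1 -0.0095 0.011 [array([596., 259.]), array([591., 198.])]
1 -0.0095 0.03 [array([622., 264.]), array([617., 203.])]
1 0.0095 0.011 [array([610., 247.]), array([605., 186.])]
1 0.0095 0.03 [array([635., 251.]), array([631., 191.])]
[584. 200.]
```

```bash
python3 - <<'E'
from h import *
P=np.array([.5575,.2925,.2504]);r=R.from_euler('xyz',[np.pi,0,.297])
for y in(-.065,-.044,.044,.065):
  print(y,[((proj('scene',P+r.apply([0,y,z]))-[160,110])*3+[480,0]).round() for z in(0,-.0188,-.066)])
# gripper body bottom corners in top view c4 (5x, origin 130,170)
P=np.array([.5582,.2914,.1628])
print([((proj('top',P+r.apply([x,.0965,-.066]))-[130,170])*5).round() for x in(-.039,.039)],((proj('top',P)-[130,170])*5).round())
E
```

```text
-0.065 [array([559.,  93.]), array([557.,  79.]), array([554.,  42.])]
-0.044 [array([574.,  95.]), array([572.,  81.]), array([569.,  45.])]
0.044 [array([638., 106.]), array([637.,  92.]), array([634.,  55.])]
0.065 [array([653., 109.]), array([652.,  94.]), array([650.,  57.])]
[array([321., 163.]), array([275.,  11.])] [149. 157.]
```

The cap matches its predicted pixel. The fingertips look about 27 mm higher than the reported TCP and hold only the top of the cap, which fits the 22 mm width. I'll set the bottle down and regrip about 18 mm lower.

Call:
apply_moves --steps '[{"translation": [0, 0, -0.03], "rotation": [0, 0, 0]}, {"translation": [0, 0, -0.05], "rotation": [0, 0, 0]}, {"translation": [0, 0, -0.065], "rotation": [0, 0, 0]}, {"translation": [0, 0, -0.075], "rotation": [0, 0, 0]}, {"translation": [0, 0, -0.08], "rotation": [0, 0, 0]}, {"translation": [0, 0, -0.08], "rotation": [0, 0, 0]}, {"translation": [0, 0, -0.08], "rotation": [0, 0, 0]}, {"translation": [0, 0, -0.08], "rotation": [0, 0, 0]}, {"translation": [0, 0, -0.08], "rotation": [0, 0, 0]}, {"translation": [0, 0, -0.08], "rotation": [0, 0, 0]}]'

```text
t: 5.3
eef_pos: [0.5584, 0.2915, 0.1432]
ee_rot: [-3.142, -0.0, 0.296]
force: [0.1, 0.1, 1.1]
width: 0.0217
gripper_force: 44.9
```

Call:
apply_moves --steps '[{"translation": [0, 0, 0], "rotation": [0, 0, 0]}, {"translation": [0, 0, 0], "rotation": [0, 0, 0]}, {"translation": [0, 0, 0], "rotation": [0, 0, 0]}, {"translation": [0, 0, 0], "rotation": [0, 0, 0]}, {"translation": [0, 0, 0], "rotation": [0, 0, 0]}, {"translation": [0, 0, -0.02], "rotation": [0, 0, 0]}, {"translation": [0, 0, -0.04], "rotation": [0, 0, 0]}, {"translation": [0, 0, -0.06], "rotation": [0, 0, 0]}, {"translation": [0, 0, -0.07], "rotation": [0, 0, 0]}, {"translation": [0, 0, -0.07], "rotation": [0, 0, 0]}]' --jaw -1

```text
t: 6.13
eef_pos: [0.5578, 0.2911, 0.1243]
ee_rot: [3.141, 0.002, 0.295]
force: [-0.3, 0.5, -0.0]
width: 0.0827
gripper_force: 0.0
```

Call:
apply_moves --steps '[{"translation": [0, 0, 0], "rotation": [0, 0, 0]}, {"translation": [0, 0, 0], "rotation": [0, 0, 0]}, {"translation": [0, 0, 0], "rotation": [0, 0, 0]}, {"translation": [0, 0, 0], "rotation": [0, 0, 0]}, {"translation": [0, 0, 0], "rotation": [0, 0, 0]}, {"translation": [0, 0, 0], "rotation": [0, 0, 0]}, {"translation": [0, 0, 0], "rotation": [0, 0, 0]}, {"translation": [0, 0, 0], "rotation": [0, 0, 0]}, {"translation": [0, 0, 0], "rotation": [0, 0, 0]}, {"translation": [0, 0, 0], "rotation": [0, 0, 0]}]' --jaw 1

```text
t: 6.97
eef_pos: [0.5584, 0.2915, 0.1255]
ee_rot: [3.142, 0.0, 0.296]
force: [0.3, -0.4, 0.4]
width: 0.0264
gripper_force: 19.1
```

```bash
python3 - <<'E'
from h import *
t=grab_frame('top');s=grab_frame('scene')
o=np.zeros((500,800,3),np.uint8)
o[:300,:400]=cv2.resize(t[170:230,130:210],(400,300),interpolation=2); o[:,400:]=cv2.resize(s[120:210,170:242],(400,500),interpolation=2)
cv2.imwrite('pics/c5.png',o);st=get_state();print(st['eef_pos'],st['force'],st['gripper_force'],st['width'])
E
```

```text
[0.55833344 0.29137272 0.12542012] [-0.305885   -0.13816441  0.31907509] 44.806555252871476 0.025684133075885348
```

View pics/c5.png

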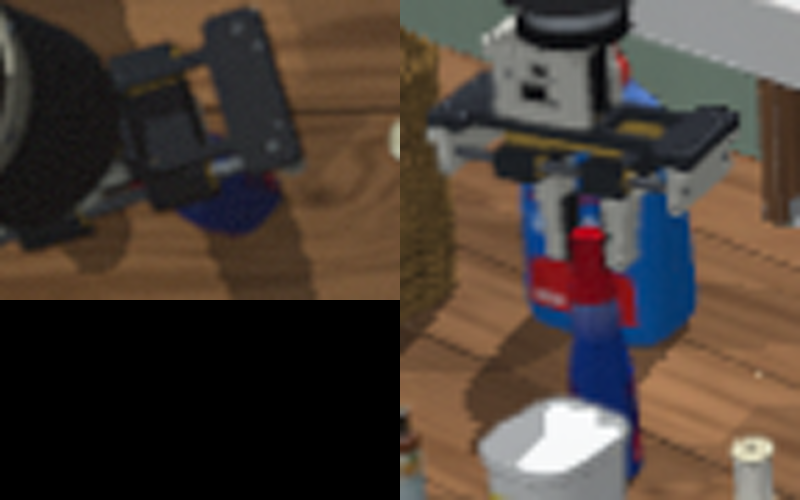

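The fingers now hold the cap around mid-height (cap at crop (590,265)). The width grew to 26 mm, so the cap tapers. I'll lift and carry the bottle over the cup.

Call:
apply_moves --steps '[{"translation": [0, 0, 0.05], "rotation": [0, 0, 0]}, {"translation": [0, 0, 0.12], "rotation": [0, 0, 0]}, {"translation": [0, 0, 0.2], "rotation": [0, 0, 0]}, {"translation": [0, 0, 0.3], "rotation": [0, 0, 0]}, {"translation": [0, 0, 0.4], "rotation": [0, 0, 0]}, {"translation": [0, 0, 0.46], "rotation": [0, 0, 0]}, {"translation": [0, -0.03, 0.5], "rotation": [0, 0, 0]}, {"translation": [0, -0.06, 0.5], "rotation": [0, 0, 0]}, {"translation": [0, -0.1, 0.5], "rotation": [0, 0, 0]}, {"translation": [0, -0.1, 0.5], "rotation": [0, 0, 0]}]' --newtons 55

```text
t: 7.9
eef_pos: [0.5574, 0.2639, 0.2489]
ee_rot: [3.141, 0.003, 0.294]
force: [-1.1, -0.6, -2.4]
width: 0.0251
gripper_force: 54.6
```

Call:
apply_moves --steps '[{"translation": [-0.03, -0.1, 0], "rotation": [0, 0, 0]}, {"translation": [-0.06, -0.22, 0], "rotation": [0, 0, 0]}, {"translation": [-0.1, -0.35, 0], "rotation": [0, 0, 0]}, {"translation": [-0.15, -0.5, 0], "rotation": [0, 0, 0]}, {"translation": [-0.2, -0.65, 0], "rotation": [0, 0, 0]}, {"translation": [-0.24, -0.78, 0], "rotation": [0, 0, 0]}, {"translation": [-0.28, -0.88, 0], "rotation": [0, 0, 0]}, {"translation": [-0.3, -0.94, 0], "rotation": [0, 0, 0]}, {"translation": [-0.305, -0.97, 0], "rotation": [0, 0, 0]}, {"translation": [-0.305, -0.97, 0], "rotation": [0, 0, 0]}]'

```text
t: 8.73
eef_pos: [0.4815, 0.0226, 0.2499]
ee_rot: [-3.142, 0.001, 0.294]
force: [-1.1, 1.2, -2.0]
width: 0.0251
gripper_force: 54.6
```

```bash
python3 - <<'E'
from h import *
t=grab_frame('top');s=grab_frame('scene')
o=np.zeros((500,800,3),np.uint8)
o[:360,:400]=cv2.resize(t[185:275,225:325],(400,360),interpolation=2); o[:,400:]=cv2.resize(s[140:265,195:295],(400,500),interpolation=2)
cv2.imwrite('pics/c6.png',o);st=get_state();print(st['eef_pos'],st['force'],st['gripper_force'],st['width'],st['ee_rot'])
P=st['eef_pos'];cr=lambda p:((proj('scene',p)-[195,140])*4+[400,0]).round()
print('bottom',cr(P-[0,0,.1254]),'cap top',cr(P+[0,0,.0546]),'rim',[cr([.482+dx,.023+dy,.075]) for dx,dy in((0,0),(.042,0),(-.042,0),(0,.042),(0,-.042))])
E
```

```text
[0.48233739 0.02413756 0.24996136] [-0.13350885 -0.69499513 -1.66673516] 54.64570613403339 0.025168649624430408 [-3.14146486e+00  4.26541371e-04  2.94985068e-01]
bottom [599. 263.] cap top [592.  71.] rim [array([602., 312.]), array([634., 292.]), array([569., 334.]), array([566., 296.]), array([639., 329.])]
```

View pics/c6.png

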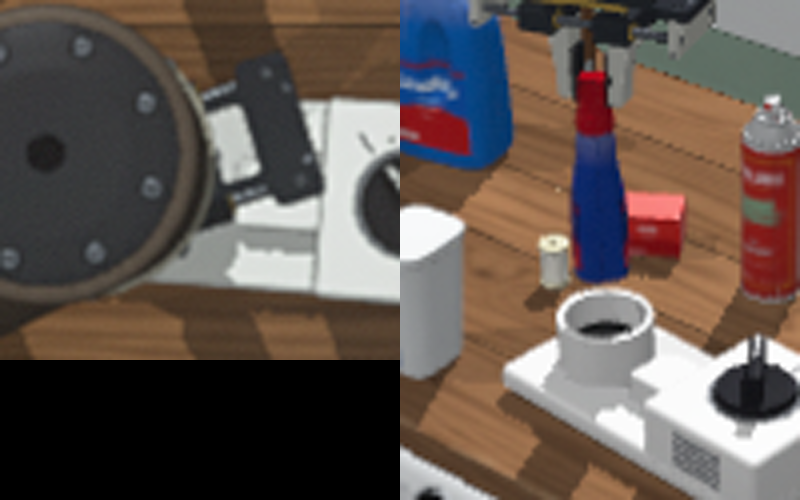

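The scene view shows the bottle's underside at crop (601,268), centred above the cup rim at (606,316). I'll lower it to just above the pad.

Call:
apply_moves --steps '[{"translation": [0.002, -0.006, -0.04], "rotation": [0, 0, 0]}, {"translation": [0.002, -0.006, -0.08], "rotation": [0, 0, 0]}, {"translation": [0.002, -0.006, -0.12], "rotation": [0, 0, 0]}, {"translation": [0.002, -0.006, -0.16], "rotation": [0, 0, 0]}, {"translation": [0.002, -0.006, -0.2], "rotation": [0, 0, 0]}, {"translation": [0.002, -0.006, -0.23], "rotation": [0, 0, 0]}, {"translation": [0.002, -0.006, -0.26], "rotation": [0, 0, 0]}, {"translation": [0.002, -0.006, -0.28], "rotation": [0, 0, 0]}, {"translation": [0.002, -0.006, -0.28], "rotation": [0, 0, 0]}, {"translation": [0.002, -0.006, -0.28], "rotation": [0, 0, 0]}]'

```text
t: 9.67
eef_pos: [0.4827, 0.0224, 0.1804]
ee_rot: [3.141, 0.0, 0.296]
force: [0.6, -0.7, -1.7]
width: 0.0252
gripper_force: 54.6
```

Inside the cup without contact. Next is a slow press from 0.180 to 0.166.

Call:
apply_moves --steps '[{"translation": [0, 0, -0.008], "rotation": [0, 0, 0]}, {"translation": [0, 0, -0.016], "rotation": [0, 0, 0]}, {"translation": [0, 0, -0.024], "rotation": [0, 0, 0]}, {"translation": [0, 0, -0.032], "rotation": [0, 0, 0]}, {"translation": [0, 0, -0.036], "rotation": [0, 0, 0]}, {"translation": [0, 0, -0.042], "rotation": [0, 0, 0]}, {"translation": [0, 0, -0.048], "rotation": [0, 0, 0]}, {"translation": [0, 0, -0.054], "rotation": [0, 0, 0]}, {"translation": [0, 0, -0.056], "rotation": [0, 0, 0]}, {"translation": [0, 0, -0.056], "rotation": [0, 0, 0]}]'

```text
t: 10.5
eef_pos: [0.4831, 0.0225, 0.1671]
ee_rot: [3.141, -0.001, 0.296]
force: [-1.3, 0.1, 0.5]
width: 0.0251
gripper_force: 54.8
```

Call:
apply_moves --steps '[{"translation": [0, 0, -0.004], "rotation": [0, 0, 0]}, {"translation": [0, 0, -0.008], "rotation": [0, 0, 0]}, {"translation": [0, 0, -0.012], "rotation": [0, 0, 0]}, {"translation": [0, 0, -0.016], "rotation": [0, 0, 0]}, {"translation": [0, 0, -0.02], "rotation": [0, 0, 0]}, {"translation": [0, 0, -0.022], "rotation": [0, 0, 0]}, {"translation": [0, 0, -0.024], "rotation": [0, 0, 0]}, {"translation": [0, 0, -0.024], "rotation": [0, 0, 0]}, {"translation": [0, 0, -0.024], "rotation": [0, 0, 0]}, {"translation": [0, 0, -0.024], "rotation": [0, 0, 0]}]'

```text
t: 11.33
eef_pos: [0.4826, 0.0225, 0.1605]
ee_rot: [-3.142, -0.0, 0.296]
force: [0.2, -0.2, -2.2]
width: 0.0252
gripper_force: 54.6
```

Call:
apply_moves --steps '[{"translation": [0, 0, -0.002], "rotation": [0, 0, 0]}, {"translation": [0, 0, -0.004], "rotation": [0, 0, 0]}, {"translation": [0, 0, -0.006], "rotation": [0, 0, 0]}, {"translation": [0, 0, -0.008], "rotation": [0, 0, 0]}, {"translation": [0, 0, -0.01], "rotation": [0, 0, 0]}, {"translation": [0, 0, -0.012], "rotation": [0, 0, 0]}, {"translation": [0, 0, -0.012], "rotation": [0, 0, 0]}, {"translation": [0, 0, -0.012], "rotation": [0, 0, 0]}, {"translation": [0, 0, -0.012], "rotation": [0, 0, 0]}, {"translation": [0, 0, -0.012], "rotation": [0, 0, 0]}]'

```text
t: 12.17
eef_pos: [0.4847, 0.0227, 0.1602]
ee_rot: [3.14, -0.005, 0.297]
force: [-0.7, -0.2, 14.9]
width: 0.0251
gripper_force: 55.5
```

The pad hit a hard stop at TCP 0.160, so the bottle's underside is at 35 mm: fully down. Releasing and raising.

Call:
apply_moves --steps '[{"translation": [0, 0, 0.008], "rotation": [0, 0, 0]}, {"translation": [0, 0, 0.008], "rotation": [0, 0, 0]}, {"translation": [0, 0, 0.008], "rotation": [0, 0, 0]}, {"translation": [0, 0, 0.008], "rotation": [0, 0, 0]}, {"translation": [0, 0, 0.008], "rotation": [0, 0, 0]}, {"translation": [0, 0, 0.008], "rotation": [0, 0, 0]}, {"translation": [0, 0, 0.008], "rotation": [0, 0, 0]}, {"translation": [0, 0, 0.008], "rotation": [0, 0, 0]}, {"translation": [0, 0, 0.008], "rotation": [0, 0, 0]}, {"translation": [0, 0, 0.008], "rotation": [0, 0, 0]}]' --jaw -1

```text
t: 13.0
eef_pos: [0.4826, 0.0225, 0.1594]
ee_rot: [3.142, 0.0, 0.296]
force: [0.5, 1.5, 0.4]
width: 0.0849
gripper_force: 0.0
```

Call:
apply_moves --steps '[{"translation": [0, 0, 0.04], "rotation": [0, 0, 0]}, {"translation": [0, 0, 0.1], "rotation": [0, 0, 0]}, {"translation": [0, 0, 0.18], "rotation": [0, 0, 0]}, {"translation": [0, 0, 0.26], "rotation": [0, 0, 0]}, {"translation": [0, 0, 0.34], "rotation": [0, 0, 0]}, {"translation": [0, 0, 0.42], "rotation": [0, 0, 0]}, {"translation": [0, 0, 0.48], "rotation": [0, 0, 0]}, {"translation": [0, 0, 0.5], "rotation": [0, 0, 0]}, {"translation": [0, 0, 0.5], "rotation": [0, 0, 0]}, {"translation": [0, 0, 0.5], "rotation": [0, 0, 0]}]'

```text
t: 13.83
eef_pos: [0.4823, 0.0225, 0.2842]
ee_rot: [-3.141, 0.0, 0.295]
force: [-0.6, -0.0, -0.4]
width: 0.0877
gripper_force: 0.0
```

Call:
apply_moves --steps '[{"translation": [-0.01, -0.1, 0], "rotation": [0, 0, 0.1]}, {"translation": [-0.03, -0.22, 0], "rotation": [0, 0, 0.2]}, {"translation": [-0.05, -0.35, 0], "rotation": [0, 0, 0.3]}, {"translation": [-0.06, -0.48, 0], "rotation": [0, 0, 0.4]}, {"translation": [-0.07, -0.6, 0], "rotation": [0, 0, 0.45]}, {"translation": [-0.07, -0.66, 0], "rotation": [0, 0, 0.45]}, {"translation": [-0.07, -0.69, 0], "rotation": [0, 0, 0.45]}, {"translation": [-0.07, -0.69, 0], "rotation": [0, 0, 0.45]}, {"translation": [-0.07, -0.69, 0], "rotation": [0, 0, 0.45]}, {"translation": [-0.07, -0.69, 0], "rotation": [0, 0, 0.45]}]'

```text
t: 14.67
eef_pos: [0.4651, -0.1493, 0.284]
ee_rot: [-3.141, 0.001, 0.532]
force: [-0.4, 0.5, 0.6]
width: 0.0875
gripper_force: 0.0
```

Call:
apply_moves --steps '[{"translation": [0, 0, -0.1], "rotation": [0, 0, 0]}, {"translation": [0, 0, -0.2], "rotation": [0, 0, 0]}, {"translation": [0, 0, -0.3], "rotation": [0, 0, 0]}, {"translation": [0, 0, -0.4], "rotation": [0, 0, 0]}, {"translation": [0, 0, -0.48], "rotation": [0, 0, 0]}, {"translation": [0, 0, -0.55], "rotation": [0, 0, 0]}, {"translation": [0, 0, -0.6], "rotation": [0, 0, 0]}, {"translation": [0, 0, -0.62], "rotation": [0, 0, 0]}, {"translation": [0, 0, -0.62], "rotation": [0, 0, 0]}, {"translation": [0, 0, -0.62], "rotation": [0, 0, 0]}]'

```text
t: 15.5
eef_pos: [0.4656, -0.1495, 0.1299]
ee_rot: [3.141, -0.0, 0.532]
force: [-0.8, -1.3, 0.0]
width: 0.0877
gripper_force: 0.0
```

```bash
python3 - <<'E'
from h import *
t=grab_frame('top');s=grab_frame('scene')
o=np.zeros((500,800,3),np.uint8)
o[:360,:400]=cv2.resize(t[185:275,265:365],(400,360),interpolation=2); o[:,400:]=cv2.resize(s[165:275,225:313],(400,500),interpolation=2)
cv2.imwrite('pics/c7.png',o);st=get_state();print(st['eef_pos'],st['force'],st['width'],st['ee_rot'])
P=st['eef_pos'];r=R.from_euler('xyz',st['ee_rot']);k=500/110
cr=lambda p:((proj('scene',p)-[225,165]+.5)*k+[400,0]).round()
print('tips',[cr(P+r.apply([0,y,0])) for y in(-.06,-.044,.044,.06)],'bar ctr top',cr([.465,-.15,.113]),'skirt',cr([.465,-.15,.085]))
print('bottle top',cr([.483,.0225,.215]))
E
```

```text
[ 0.46594322 -0.14973406  0.13048159] [-0.34500433 -0.12492118 -0.80683415] 0.08747781398177783 [ 3.14066354e+00 -1.42869189e-03  5.31890526e-01]
tips [array([579., 265.]), array([602., 266.]), array([727., 276.]), array([750., 277.])] bar ctr top [663. 292.] skirt [663. 325.]
bottle top [490.  81.]
```

View pics/c7.png

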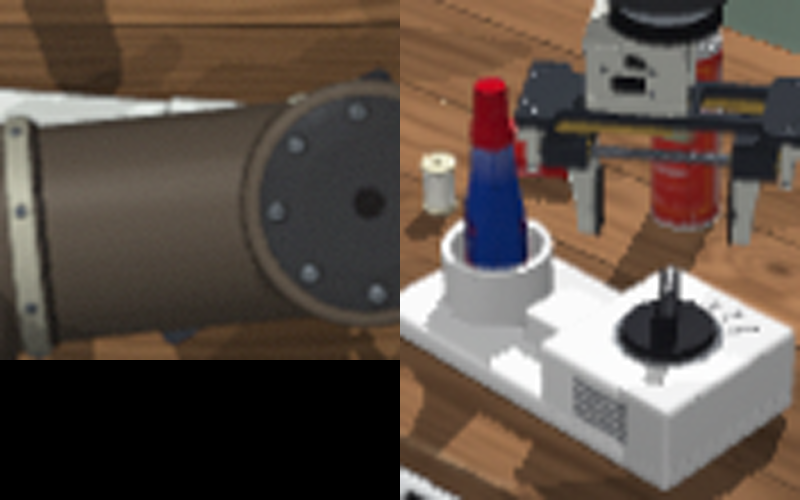

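The bottle stands in the cup at about (498,240), and the gripper is centred over the dial bar at (668,280). The fingertips look about 25 mm above the nominal TCP, so I'll descend and check by closing.

Call:
apply_moves --steps '[{"translation": [0.004, -0.006, -0.03], "rotation": [0, 0, 0]}, {"translation": [0.004, -0.006, -0.06], "rotation": [0, 0, 0]}, {"translation": [0.004, -0.006, -0.09], "rotation": [0, 0, 0]}, {"translation": [0.004, -0.006, -0.11], "rotation": [0, 0, 0]}, {"translation": [0.004, -0.006, -0.13], "rotation": [0, 0, 0]}, {"translation": [0.004, -0.006, -0.14], "rotation": [0, 0, 0]}, {"translation": [0.004, -0.006, -0.15], "rotation": [0, 0, 0]}, {"translation": [0.004, -0.006, -0.16], "rotation": [0, 0, 0]}, {"translation": [0.004, -0.006, -0.168], "rotation": [0, 0, 0]}, {"translation": [0.004, -0.006, -0.168], "rotation": [0, 0, 0]}]'

```text
t: 16.43
eef_pos: [0.4659, -0.1515, 0.0871]
ee_rot: [-3.141, 0.0, 0.531]
force: [-0.1, 0.3, 0.0]
width: 0.0873
gripper_force: 0.0
```

Call:
apply_moves --steps '[{"translation": [0, 0, 0], "rotation": [0, 0, 0]}, {"translation": [0, 0, 0], "rotation": [0, 0, 0]}, {"translation": [0, 0, 0], "rotation": [0, 0, 0]}, {"translation": [0, 0, 0], "rotation": [0, 0, 0]}, {"translation": [0, 0, 0], "rotation": [0, 0, 0]}, {"translation": [0, 0, 0], "rotation": [0, 0, 0]}, {"translation": [0, 0, 0], "rotation": [0, 0, 0]}, {"translation": [0, 0, 0], "rotation": [0, 0, 0]}, {"translation": [0, 0, 0], "rotation": [0, 0, 0]}, {"translation": [0, 0, 0], "rotation": [0, 0, 0]}]' --jaw 0.55 --newtons 15

```text
t: 17.27
eef_pos: [0.4661, -0.1515, 0.0874]
ee_rot: [-3.142, 0.0, 0.531]
force: [0.4, -0.3, 0.5]
width: 0.0264
gripper_force: 0.0
```

Call:
apply_moves --steps '[{"translation": [0, 0, 0], "rotation": [0, 0, 0]}, {"translation": [0, 0, 0], "rotation": [0, 0, 0]}, {"translation": [0, 0, 0], "rotation": [0, 0, 0]}, {"translation": [0, 0, 0], "rotation": [0, 0, 0]}, {"translation": [0, 0, 0], "rotation": [0, 0, 0]}, {"translation": [0, 0, 0], "rotation": [0, 0, 0]}, {"translation": [0, 0, 0], "rotation": [0, 0, 0]}, {"translation": [0, 0, 0], "rotation": [0, 0, 0]}, {"translation": [0, 0, 0], "rotation": [0, 0, 0]}, {"translation": [0, 0, 0], "rotation": [0, 0, 0]}]' --jaw 1 --newtons 15

```text
t: 18.1
eef_pos: [0.4661, -0.1515, 0.0874]
ee_rot: [-3.142, -0.0, 0.531]
force: [0.2, -0.3, -0.5]
width: 0.0004
gripper_force: 0.0
```

The fingers shut on nothing, which confirms that the real tips are at least 25 mm above the nominal TCP. I'll open and go about 23 mm lower.

Call:
apply_moves --steps '[{"translation": [0, 0, 0.02], "rotation": [0, 0, 0]}, {"translation": [0, 0, 0.02], "rotation": [0, 0, 0]}, {"translation": [0, 0, 0.02], "rotation": [0, 0, 0]}, {"translation": [0, 0, 0.02], "rotation": [0, 0, 0]}, {"translation": [0, 0, 0.02], "rotation": [0, 0, 0]}, {"translation": [0, 0, 0.02], "rotation": [0, 0, 0]}, {"translation": [0, 0, 0.02], "rotation": [0, 0, 0]}, {"translation": [0, 0, 0.02], "rotation": [0, 0, 0]}, {"translation": [0, 0, 0.02], "rotation": [0, 0, 0]}, {"translation": [0, 0, 0.02], "rotation": [0, 0, 0]}]' --jaw -0.2

```text
t: 18.93
eef_pos: [0.4661, -0.1515, 0.0924]
ee_rot: [-3.142, 0.0, 0.531]
force: [0.3, 0.1, 0.4]
width: 0.0521
gripper_force: 0.0
```

Call:
apply_moves --steps '[{"translation": [0, 0, -0.02], "rotation": [0, 0, 0]}, {"translation": [0, 0, -0.04], "rotation": [0, 0, 0]}, {"translation": [0, 0, -0.055], "rotation": [0, 0, 0]}, {"translation": [0, 0, -0.07], "rotation": [0, 0, 0]}, {"translation": [0, 0, -0.08], "rotation": [0, 0, 0]}, {"translation": [0, 0, -0.09], "rotation": [0, 0, 0]}, {"translation": [0, 0, -0.1], "rotation": [0, 0, 0]}, {"translation": [0, 0, -0.108], "rotation": [0, 0, 0]}, {"translation": [0, 0, -0.112], "rotation": [0, 0, 0]}, {"translation": [0, 0, -0.112], "rotation": [0, 0, 0]}]'

```text
t: 19.77
eef_pos: [0.466, -0.1515, 0.0642]
ee_rot: [-3.141, 0.0, 0.531]
force: [0.6, -0.0, -0.0]
width: 0.0524
gripper_force: 0.0
```

Call:
apply_moves --steps '[{"translation": [0, 0, 0], "rotation": [0, 0, 0]}, {"translation": [0, 0, 0], "rotation": [0, 0, 0]}, {"translation": [0, 0, 0], "rotation": [0, 0, 0]}, {"translation": [0, 0, 0], "rotation": [0, 0, 0]}, {"translation": [0, 0, 0], "rotation": [0, 0, 0]}, {"translation": [0, 0, 0], "rotation": [0, 0, 0]}, {"translation": [0, 0, 0], "rotation": [0, 0, 0]}, {"translation": [0, 0, 0], "rotation": [0, 0, 0]}, {"translation": [0, 0, 0], "rotation": [0, 0, 0]}, {"translation": [0, 0, 0], "rotation": [0, 0, 0]}]' --jaw 1 --newtons 15

```text
t: 20.6
eef_pos: [0.4665, -0.152, 0.0646]
ee_rot: [3.141, -0.0, 0.532]
force: [2.6, -4.9, -2.0]
width: 0.0144
gripper_force: 14.5
```

Call:
apply_moves --steps '[{"translation": [0.003, -0.004, 0], "rotation": [0, 0, 0]}, {"translation": [0.003, -0.004, 0], "rotation": [0, 0, 0]}, {"translation": [0.003, -0.004, 0], "rotation": [0, 0, 0]}, {"translation": [0.003, -0.004, 0], "rotation": [0, 0, 0]}, {"translation": [0.003, -0.004, 0], "rotation": [0, 0, 0]}, {"translation": [0.003, -0.004, 0], "rotation": [0, 0, 0]}, {"translation": [0.003, -0.004, 0], "rotation": [0, 0, 0]}, {"translation": [0.003, -0.004, 0], "rotation": [0, 0, 0]}, {"translation": [0.003, -0.004, 0], "rotation": [0, 0, 0]}, {"translation": [0.003, -0.004, 0], "rotation": [0, 0, 0]}]' --newtons 40

```text
t: 21.43
eef_pos: [0.4665, -0.1522, 0.0646]
ee_rot: [-3.141, 0.0, 0.531]
force: [-3.0, 3.4, 5.1]
width: 0.0137
gripper_force: 39.3
```

```bash
python3 - <<'E'
from h import *
st=get_state()
for k in('t','eef_pos','ee_rot','force','moment','width','gripper_force','q'):print(k,st[k])
E
```

```text
t 21.4333
eef_pos [ 0.46648566 -0.15224062  0.06455674]
ee_rot [-3.14106896e+00  2.42575450e-04  5.31283714e-01]
force [-3.00780531  3.35314845  5.09417585]
moment [1.22134644 1.11953303 0.1917523 ]
width 0.013745305727371033
gripper_force 39.33533012866974
q [ 8.57854368e-02  1.88502050e-01 -5.61401588e-01 -5.02756863e-04
 -8.21337312e-01  2.01663712e+00]
```

```bash
python3 - <<'E'
from h import *
t=cv2.imread('pics/top0.png');g=t.min(2).astype(float)
# dark marks on white box top
b=blobs((g[212:228,308:346]<150),(308,212),1)
C=np.array([.4662,-.1515])
for a,bb,c in b:
    p=onz('top',c,.075)[:2]-C; print(a,c.round(1),np.hypot(*p).round(3),np.degrees(np.arctan2(p[1],p[0])).round(1))
# pointer white pixels within dark skirt
sub=g[224:240,316:336]; y,x=np.nonzero(sub>75); print(np.c_[x+316,y+224,sub[y,x]].astype(int).tolist())
print(g[212:230,308:346].astype(int))
E
```

```text
5 [343. 212.] 0.08 -33.4
2 [315.5 219.5] 0.057 36.1
1 [328. 219.] 0.047 -1.9
1 [334. 219.] 0.05 -21.3
5 [341. 221.] 0.056 -42.6
99 [327.2 225. ] 0.03 1.5
[[316, 224, 218], [317, 224, 209], [318, 224, 185], [319, 224, 156], [320, 224, 120], [321, 224, 96], [322, 224, 81], [333, 224, 91], [334, 224, 114], [335, 224, 146], [316, 225, 212], [317, 225, 182], [318, 225, 139], [319, 225, 107], [320, 225, 79], [335, 225, 98], [316, 226, 187], [317, 226, 137], [318, 226, 105], [319, 226, 82], [321, 226, 77], [322, 226, 99], [323, 226, 78], [316, 227, 151], [317, 227, 105], [318, 227, 83], [321, 227, 97], [322, 227, 149], [323, 227, 149], [324, 227, 85], [316, 228, 113], [317, 228, 88], [322, 228, 142], [323, 228, 187], [324, 228, 143], [316, 229, 95], [322, 229, 89], [323, 229, 155], [324, 229, 162], [325, 229, 85], [316, 230, 85], [323, 230, 86], [324, 230, 142], [325, 230, 145], [326, 230, 83], [324, 231, 132], [325, 231, 183], [326, 231, 145], [324, 232, 76], [325, 232, 148], [326, 232, 174], [327, 232, 110], [325, 233, 86], [326, 233, 135], [327, 233, 135], [328, 233, 84], [326, 234, 85],
[... 2313 characters left out ...]
  41  43  57  74  98 135 184 212 214 214 213 211 211
  211 210]
 [217 216 213 214 213 215 216 215 187 137 105  82  58  77  99  78  41  42
   44  45  43  44  44  46  45  42  47  66  89 132 189 219 215 212 211 211
  210 210]
 [217 216 215 212 213 217 217 199 151 105  83  57  50  97 149 149  85  41
   41  44  46  41  46  47  43  44  41  49  67  93 148 201 214 212 210 209
  211 210]
 [216 214 214 214 216 218 207 165 113  88  55  43  38  58 142 187 143  52
   35  43  42  47  45  43  42  45  45  41  48  68 108 161 205 212 211 211
  210 209]
 [215 215 213 217 217 213 180 121  95  66  44  44  38  38  89 155 162  85
   41  37  44  45  43  45  43  41  44  43  41  54  81 123 178 214 214 210
  211 210]]
```

Ticks give rest ≈ 36° and four dots ≈ -43.5° in world yaw, so three dots lies at ≈ -24°. The tool is at 30.4°, so it needs about -55°.

Call:
apply_moves --steps '[{"translation": [0, 0, 0], "rotation": [0, 0, 0]}, {"translation": [0, 0, 0], "rotation": [0, 0, -0.1]}, {"translation": [0, 0, 0], "rotation": [0, 0, -0.22]}, {"translation": [0, 0, 0], "rotation": [0, 0, -0.34]}, {"translation": [0, 0, 0], "rotation": [0, 0, -0.46]}, {"translation": [0, 0, 0], "rotation": [0, 0, -0.58]}, {"translation": [0, 0, 0], "rotation": [0, 0, -0.7]}, {"translation": [0, 0, 0], "rotation": [0, 0, -0.82]}, {"translation": [0, 0, 0], "rotation": [0, 0, -0.92]}, {"translation": [0, 0, 0], "rotation": [0, 0, -1]}]' --newtons 55

```text
t: 22.27
eef_pos: [0.4663, -0.1516, 0.0645]
ee_rot: [-3.14, 0.001, 0.005]
force: [-5.3, 7.6, 7.0]
width: 0.0137
gripper_force: 54.3
```

```bash
python3 - <<'E'
from h import *
st=get_state()
for k in('t','eef_pos','ee_rot','force','moment','width','gripper_force'):print(k,st[k])
E
```

```text
t 22.2667
eef_pos [ 0.46628013 -0.15161156  0.06453163]
ee_rot [-3.14036689e+00  7.07759175e-04  4.61215704e-03]
force [-5.28018141  7.59433908  7.00631179]
moment [3.19201349 1.73808734 0.07847003]
width 0.013725107844702447
gripper_force 54.27837789058685
```

Call:
apply_moves --steps '[{"translation": [-0.002, 0.003, 0], "rotation": [0, 0, -0.1]}, {"translation": [-0.002, 0.003, 0], "rotation": [0, 0, -0.2]}, {"translation": [-0.002, 0.003, 0], "rotation": [0, 0, -0.3]}, {"translation": [-0.002, 0.003, 0], "rotation": [0, 0, -0.4]}, {"translation": [-0.002, 0.003, 0], "rotation": [0, 0, -0.5]}, {"translation": [-0.002, 0.003, 0], "rotation": [0, 0, -0.6]}, {"translation": [-0.002, 0.003, 0], "rotation": [0, 0, -0.7]}, {"translation": [-0.002, 0.003, 0], "rotation": [0, 0, -0.8]}, {"translation": [-0.002, 0.003, 0], "rotation": [0, 0, -0.83]}, {"translation": [-0.002, 0.003, 0], "rotation": [0, 0, -0.83]}]'

```text
t: 23.1
eef_pos: [0.4664, -0.1509, 0.0646]
ee_rot: [-3.141, 0.0, -0.428]
force: [-2.1, 6.5, 6.1]
width: 0.0134
gripper_force: 54.3
```

```bash
python3 - <<'E'
from h import *
st=get_state()
for k in('t','eef_pos','ee_rot','force','moment','width','gripper_force'):print(k,st[k])
t=grab_frame('top');s=grab_frame('scene')
o=np.zeros((500,800,3),np.uint8)
o[:360,:400]=cv2.resize(t[185:275,265:365],(400,360),interpolation=2); o[:,400:]=cv2.resize(s[180:260,250:314],(400,500),interpolation=2)
cv2.imwrite('pics/c8.png',o)
E
```

```text
t 23.1
eef_pos [ 0.46639757 -0.15093271  0.06456715]
ee_rot [-3.14053260e+00  1.51918913e-04 -4.28126250e-01]
force [-2.09163801  6.49458653  6.08680447]
moment [2.52322844 0.90711406 0.12484571]
width 0.013443287063970803
gripper_force 54.274338483810425
```

View pics/c8.png

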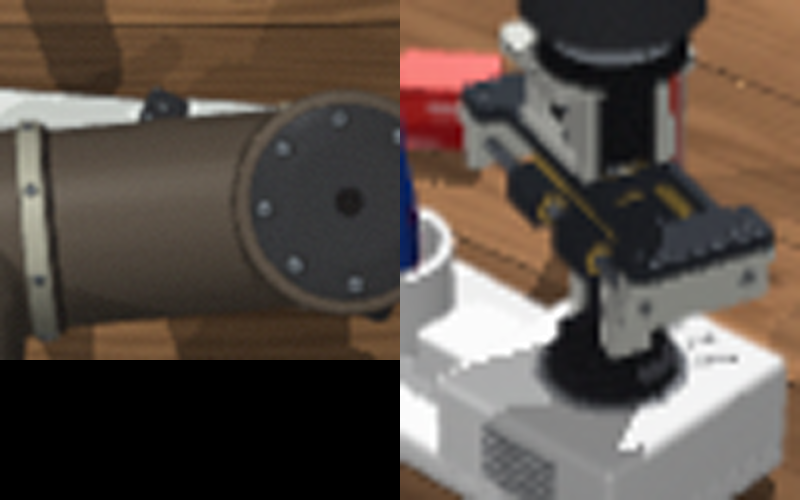

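The picture shows the gripper clamped across the dial bar at about (620,320), yaw -24.5°, and the bottle still in the cup at the left edge. Width and grip are steady, so I'm handing in.

```bash
python3 -c "
from station import *
print(job_done())"
```

```text
the job is handed in; nothing more can be done
None
```

I handed the job in at about 23 s: the bottle is in the cup with the pad pressed to its stop, and the gripper is holding the dial at about 60° clockwise from rest, the three-dot position. I set that angle from the dial markings and did not confirm the third click by feel or picture.

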